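Put the microscope kit back in its tray

TASK

Put the microscope kit away: stand the slim objective, the wide objective, the filter cube and the polariser block upright in the white tray, each in the one well made for its shape and size. The eyepiece and the oil bottle do not belong there: leave them standing where they are.

Things in the scene. Friction and masses are not known exactly. Their poses are not given: they have to be found in the camera images.
- slim_centre (a point): Slim microscope objective standing upright on the bench, steel barrel 28 mm in diameter, 62 mm tall, two black bands, its top 18 mm tapering to a 12 mm wide nose. The point is at its centre, 31 mm above its underside; z is its axis, up.
- wide_centre (a point): Wide low-power objective standing upright, steel barrel 48 mm in diameter, 52 mm tall, two black bands, its top 10 mm tapering to 36 mm, a flat dark-ringed lens on top. The point is at its centre, 26 mm above its underside; z is its axis, up.
- cube_centre (a point): Filter cube: black upright block, 40 x 40 mm in plan and 50 mm tall, with a round green window on top and one on a side. The point is at its centre, 25 mm above its underside; x and y are square to its sides, z up.
- block_centre (a point): Polariser block: bare aluminium upright block, 60 mm (its x) by 24 mm (its y) in plan, 50 mm tall (z up), with a black oblong window on top. The point is at its centre, 25 mm above its underside.
- slim_well_in (a point): Small round well, grey, 46 mm inside diameter: for the slim objective. One of four wells fixed 90 mm apart, 2 by 2 in any order, in a white 196 mm square tray with the same axes. The point is the centre of the well's inner floor, 8 mm above the bench, z up. Well rims and tray rim rise 5 mm above this floor: keep the fingertips above them when letting go.
- wide_well_in (a point): Large round well, grey, 66 mm inside diameter: for the wide objective. One of four wells fixed 90 mm apart, 2 by 2 in any order, in a white 196 mm square tray with the same axes. The point is the centre of the well's inner floor, 8 mm above the bench, z up. Well rims and tray rim rise 5 mm above this floor: keep the fingertips above them when letting go.
- cube_well_in (a point): Square well, grey, 58 x 58 mm inside, sides along its x and y: for the filter cube. One of four wells fixed 90 mm apart, 2 by 2 in any order, in a white 196 mm square tray with the same axes. The point is the centre of the well's inner floor, 8 mm above the bench, z up. Well rims and tray rim rise 5 mm above this floor: keep the fingertips above them when letting go.
- block_well_in (a point): Oblong well, grey, 78 mm (its x) by 42 mm (its y) inside: for the polariser block. One of four wells fixed 90 mm apart, 2 by 2 in any order, in a white 196 mm square tray with the same axes. The point is the centre of the well's inner floor, 8 mm above the bench, z up. Well rims and tray rim rise 5 mm above this floor: keep the fingertips above them when letting go.
- eyepiece_centre (a point): Eyepiece, a look-alike that does not belong in the tray: upright, 54 mm tall, steel, narrow 32 mm foot, 46 mm body, flared black rubber eyecup 50 mm wide on top with a hollow in it. The point is at its centre, 27 mm above its underside.
- bottle_centre (a point): Immersion-oil bottle, a look-alike that does not belong in the tray: upright, straight amber body 27 mm in diameter with a paper band, flat 22 mm black screw cap, 60 mm tall. The point is at its centre, 30 mm above its underside.

How it is judged:
By the outcome, as a careful person would: the job done as asked, in the order asked, and still so for the second after the job is handed in, with the robot touching nothing.
It also fails if it takes over 112 s, if anything falls off the work surface, if the arm or the gripper's body presses on something with over 40 N, if the wrist force passes 120 N, or if a joint passes its speed limit or range.

ROBOT

A 6-joint arm with a two-finger parallel gripper is mounted at the origin on the work surface. World frame = base frame: x ahead of the robot, y to its left, z up, the work surface at z = 0. Lengths are in m, angles in rad, forces in N, time in s.
With the tool pointing down it reaches from about 0.275 to 0.75 m from the base axis. Payload 10.2 kg.
Tool frame: the origin (TCP) lies midway between the tips of the shut fingers; the grasp point (between the pads) lies 19 mm behind it (env.hold_point_z is the distance from the TCP to the grasp point, in m); x points along the fingers, z is the direction in which the jaws open and shut, and the axes are right-handed (so a half turn about x gives the same grasp; the last joint's range is limited). The gripper opens to 85 mm and grips with 20 to 120 N. Pads are 22 mm wide; open, the fingers measure 114 mm over their backs; the gripper's body (76 mm by 85 mm) begins 54 mm behind the grasp point. The pads swing forward as they close: fully open they stand 13 mm farther back than shut.
Start: joints at [-1.554, 0.313, 1.498, -0, 1.331, -0.223], TCP at [0.125, -0.51, 0.231] pointing down, gripper open.
Joint ranges: [-2.94, 2.94], [-0.97, 2.17], [0.19, 2.56], [-1.23, 4.37], [0.02, 3.11], [-2.88, 2.88]. Speed limits (rad/s): [2.39, 2.39, 3.01, 3.14, 3.14, 3.14].

INTERFACE

Orientations are given as a unit quaternion [x, y, z, w].
In Python, from bench import env, kinematics, monitor, eyes, job gives the robot as it stands. The module is installed in compiled form; this text tells all that it offers. Calls block until the motion is done:
- env.reach(position, orientation): joint-space move of the TCP to a pose.
- env.movel(position, velocity=0.15, frame=None, guard=None): straight line of the TCP; frame=None keeps the orientation; velocity is the mean speed in m/s. With guard (N) it stops when the force on the tool has changed by that much, and returns True; else False.
- env.set_joints(angles): joint-space move.
- env.release() and env.close_gripper(effort=None): open the fingers fully, or close them until they stop; effort is the grip in N (None keeps the last).
- env.hold(seconds).
- kinematics.ik(position, orientation): joint angles nearest the present ones, or None.
- monitor.sense(): the state.
- eyes.grab_frame(name): name is "scene" or "side" or "wrist"; returns a dict with "frame" (420x560x3 uint8, red, green, blue), "mtx" (3x3 intrinsics, pixels), "k1" (the pictures are not rectified: a ray, as slopes to the right and down, at radius r is drawn at 1 + k1 r^2 times it, then the intrinsics apply), "view" (4x4, takes a point from world to camera coordinates). Camera axes: x right, y down, z forward; pixel columns grow to the right and rows downward; lengths in m; the calibration is good to about 2 mm. A picture is of the moment at which its call begins. There is no depth.
A pose or a line that the arm cannot do raises env.MotionError and nothing moves.
- job.hand_in(): hands the job in, once; it reports no verdict.
The state is a dict: "clock": time; "joints": joint angles; "qvel": joint speeds; "joint_efforts": joint torques, N m; "position": TCP position; "ee_rot": TCP orientation; "contact_force": force on the tool from outside, world axes, zero at the start; "ft_torque": the same for the moment, N m; "finger_gap": opening from 0.0 (shut) to 1.0 (fully open).
Only numpy, scipy, OpenCV 4.12 (cv2) and the standard library are available. Lean on these libraries where they do the work, as an engineer would, in place of code of your own. Each camera call takes 0.05 s, during which the arm holds its last target.

## Working session

There is one attempt and no reset: what is moved stays moved. The work goes in short steps, each a Python script; the robot and the scene stay as the last script left them, time stands still between calls to the robot, and variables do not carry over. Pictures are saved under pics/ and viewed, and the job is handed in when it is done.

```bash
mkdir -p pics; ls
python3 - <<'E'
from bench import env, kinematics, monitor, eyes, job
import cv2, numpy as np
for n in ("scene","side","wrist"):
    d=eyes.grab_frame(n); cv2.imwrite(f"pics/{n}0.png",d["frame"][:,:,::-1])
    print(n,np.array(d["mtx"]).round(1).tolist(),d["k1"],np.array(d["view"]).round(4).tolist())
s=monitor.sense(); print(s["clock"],s["position"],s["ee_rot"],s["finger_gap"],env.hold_point_z)
E
```

```text
pics
scene [[500.1, 0.0, 284.9], [0.0, 500.1, 209.8], [0.0, 0.0, 1.0]] -0.12571200223183862 [[0.5504, 0.8348, -0.0129, -0.2798], [0.6466, -0.436, -0.626, -0.3024], [-0.5282, 0.3362, -0.7798, 1.427], [0.0, 0.0, 0.0, 1.0]]
side [[461.5, 0.0, 279.3], [0.0, 461.5, 214.2], [0.0, 0.0, 1.0]] -0.08927672713791715 [[-0.7295, -0.6839, 0.0117, 0.3687], [-0.443, 0.4594, -0.7699, 0.2741], [0.5212, -0.5668, -0.6381, 0.9787], [0.0, 0.0, 0.0, 1.0]]
wrist [[344.5, 0.0, 283.9], [0.0, 344.5, 208.5], [0.0, 0.0, 1.0]] -0.03825095017817562 [[0.2374, -0.9714, -0.0021, -0.525], [-0.9292, -0.2277, 0.2911, -0.0398], [-0.2832, -0.0672, -0.9567, 0.3784], [0.0, 0.0, 0.0, 1.0]]
0.15 [ 0.12468507 -0.5097889   0.23088414] [ 0.43686941  0.55641977 -0.43633344  0.55601735] 0.9994218926967612 0.0187
```

View pics/scene0.png

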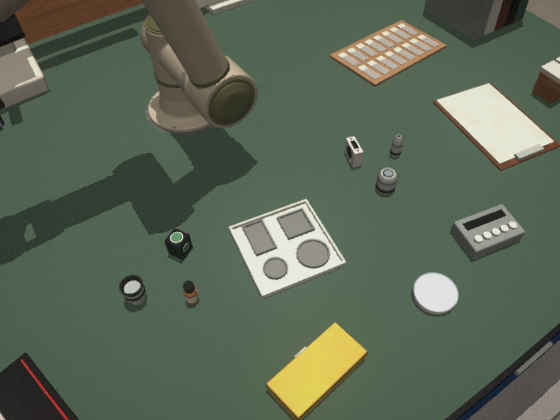

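View pics/side0.png

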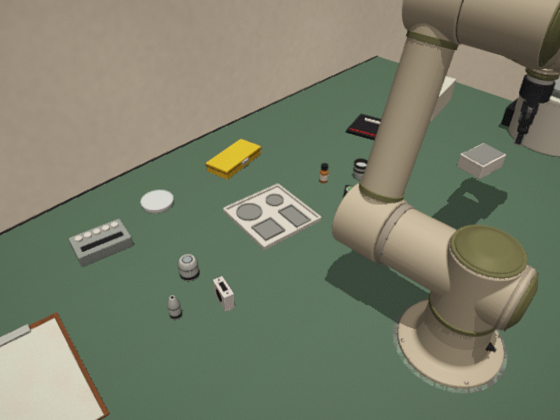

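View pics/wrist0.png

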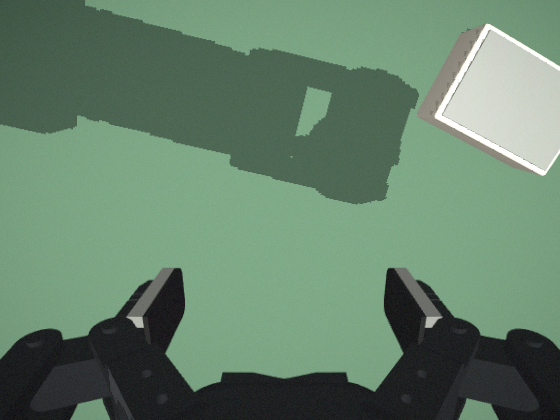

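The scene view shows the tray centred near (287,247). Its wells are oblong at (260,237), square at (295,223), large round at (313,253) and small round at (275,268). The objects are the cube (178,243), eyepiece (132,290), bottle (190,292), block (354,151), slim (397,145) and wide (387,179). Next I'll get rough positions from the pixels.

```bash
cat > h.py <<'E'
import numpy as np, cv2
from scipy.spatial.transform import Rotation as R
def dist(d): return np.array([d["k1"],0,0,0,0.])
def rays(d,px):
    p=np.array(px,float).reshape(-1,1,2)
    u=cv2.undistortPointsIter(p,np.array(d["mtx"],float),dist(d),None,None,(3,50,1e-10)).reshape(-1,2)
    V=np.array(d["view"]); Rw=V[:3,:3]; c=-Rw.T@V[:3,3]
    return c,np.c_[u,np.ones(len(u))]@Rw
def onplane(d,px,z):
    c,r=rays(d,px); return c+r*((z-c[2])/r[:,2])[:,None]
def proj(d,P):
    V=np.array(d["view"]); rv,_=cv2.Rodrigues(V[:3,:3])
    return cv2.projectPoints(np.array(P,float).reshape(-1,3),rv,V[:3,3],np.array(d["mtx"],float),dist(d))[0].reshape(-1,2)
def quat(yaw):
    # tool x down; tool z (jaw direction) at angle yaw in world xy
    z=np.array([np.cos(yaw),np.sin(yaw),0]); x=np.array([0,0,-1.]); y=np.cross(z,x)
    return R.from_matrix(np.c_[x,y,z]).as_quat()
E
python3 - <<'E'
from bench import eyes,monitor
from h import *
d=eyes.grab_frame("scene")
for n,p,z in [("tray",(287,247),.01),("slimw",(275,268),.008),("widew",(313,253),.008),("cubew",(295,223),.008),("blockw",(260,237),.008),
 ("cube",(177,238),.05),("eye",(132,284),.054),("bottle",(189,286),.06),("block",(353,144),.05),("slim",(398,137),.062),("wide",(388,173),.052)]:
    print(n,onplane(d,[p],z)[0].round(4))
m=R.from_quat(monitor.sense()["ee_rot"]).as_matrix(); print(m.round(3))
d=eyes.grab_frame("wrist"); V=np.array(d["view"]); c=-V[:3,:3].T@V[:3,3]; print("cam",c, "in tool", m.T@(c-monitor.sense()["position"]), (V[:3,:3]@m).round(3))
E
```

```text
tray [ 0.5771 -0.0397  0.01  ]
slimw [ 0.6071 -0.0905  0.008 ]
widew [ 6.21e-01 -6.00e-04  8.00e-03]
cubew [0.5307 0.013  0.008 ]
blockw [ 0.5195 -0.0743  0.008 ]
cube [ 0.449  -0.2386  0.05  ]
eye [ 0.5044 -0.3667  0.054 ]
bottle [ 0.5762 -0.2718  0.06  ]
block [0.4329 0.2544 0.05  ]
slim [0.4852 0.3558 0.062 ]
wide [0.5585 0.2606 0.052 ]
[[-0.     0.971  0.237]
 [ 0.001  0.237 -0.971]
 [-1.     0.    -0.001]]
cam [ 0.19478628 -0.49371302  0.37265324] in tool [-0.14160465  0.0719717   0.00084901] [[ 0.001 -0.     1.   ]
 [-0.291 -0.957  0.   ]
 [ 0.957 -0.291 -0.001]]
```

```bash
cat > look.py <<'E'
import sys
from bench import env, kinematics, monitor, eyes, job
from h import *
import pickle
def go(tx,ty,yaw,z=.25,off=.055,name=None):
    y=np.array([-np.sin(yaw),np.cos(yaw)]); p=np.r_[np.array([tx,ty])-off*y,z]
    env.reach(p,quat(yaw)); env.hold(.15)
    d=eyes.grab_frame("wrist"); cv2.imwrite(f"pics/{name}.png",d["frame"][:,:,::-1]); pickle.dump(d,open(f"{name}.pkl","wb")); s=monitor.sense(); print(name,s["clock"],s["position"],s["joints"].round(2),s["contact_force"].round(1))
E
python3 - <<'E'
from look import *
for yaw in np.radians([-90,-60,0,30,90]): print(yaw,[None if q is None else np.array(q).round(2)[5] for q in (kinematics.ik(p,quat(yaw)) for p in ([.45,-.2,.25],[.55,-.05,.25],[.46,.25,.25]))])
# ydir radially outward: yaw = az-90deg
go(.52,-.29,np.arctan2(-.29,.52)-np.pi/2,name="wA")
go(.575,-.04,np.radians(-95),name="wB")
go(.49,.29,np.arctan2(.29,.49)-np.pi/2,name="wC")
E
```

```text
-1.5707963267948966 [np.float64(0.91), np.float64(1.27), np.float64(1.84)]
-1.0471975511965976 [np.float64(0.39), np.float64(0.74), np.float64(1.32)]
0.0 [np.float64(-0.66), np.float64(-0.3), np.float64(0.27)]
0.5235987755982988 [np.float64(-1.18), np.float64(-0.83), np.float64(-0.25)]
1.5707963267948966 [np.float64(-2.23), np.float64(-1.87), np.float64(-1.3)]
wA 2.025 [ 0.47164326 -0.26377049  0.24994186] [-0.73  0.33  1.42 -0.    1.39  1.35] [ 0.8 -0.3  0.5]
wB 3.15 [ 0.52021953 -0.03640213  0.24991902] [-0.29  0.29  1.48 -0.    1.37  1.37] [-0.2  0.  -0.5]
wC 4.525 [0.4431673  0.2611919  0.24995179] [ 0.3   0.28  1.5  -0.    1.37  1.34] [-0.6 -0.7 -0. ]
```

View pics/wA.png

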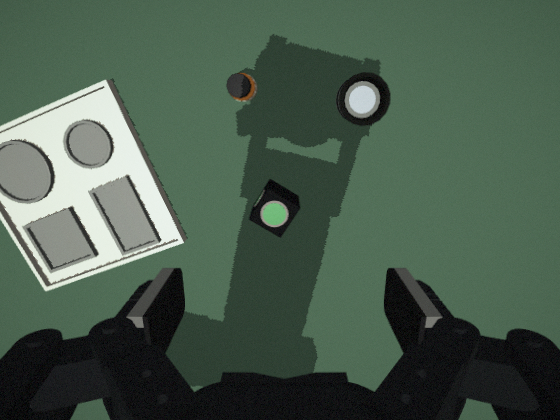

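View pics/wB.png

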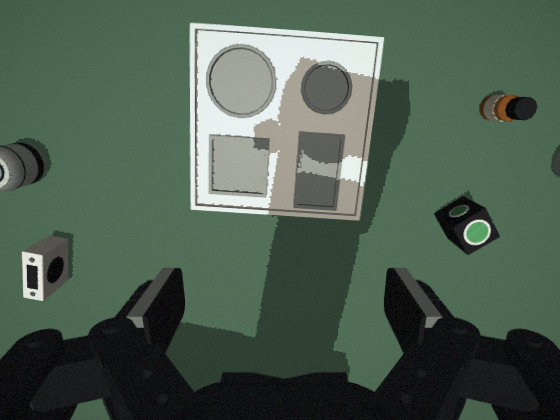

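View pics/wC.png

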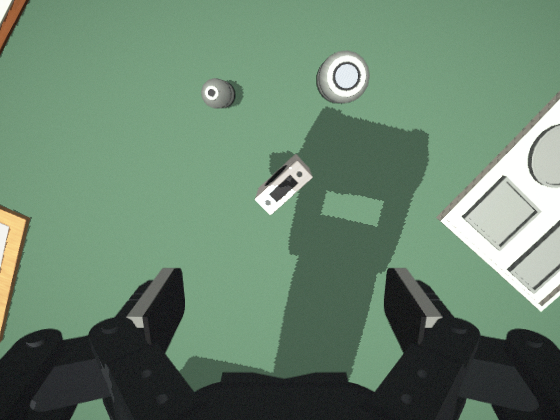

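In wA, the cube's window is at (274,213), with the bottle (240,86) and eyepiece (362,98). wB shows the tray with its corners near (192,25), (383,38), (360,218) and (191,209). wC has the slim nose at (211,93), the wide lens at (347,76) and the block top at (284,186). I'll measure all of these with masks.

```bash
cat > meas.py <<'E'
from h import *
import pickle
L=lambda n: pickle.load(open(n+".pkl","rb"))
A,B,C=L("wA"),L("wB"),L("wC")
def comp(d,mask,seed):
    n,l,st,ce=cv2.connectedComponentsWithStats(mask.astype(np.uint8))
    x,y=seed
    k=l[y-6:y+7,x-6:x+7]; k=k[k>0]
    k=np.bincount(k).argmax(); m=(l==k).astype(np.uint8)
    c=max(cv2.findContours(m,cv2.RETR_EXTERNAL,cv2.CHAIN_APPROX_NONE)[0],key=cv2.contourArea)
    return m,c.reshape(-1,2)
def rect(P):  # world xy contour -> centre,size,angle
    (c,s,a)=cv2.minAreaRect((P[:,:2]*1000).astype(np.float32)); return np.array(c)/1000,s,a
g=lambda d:cv2.cvtColor(d["frame"],cv2.COLOR_RGB2GRAY).astype(int)
hsv=lambda d:cv2.cvtColor(d["frame"],cv2.COLOR_RGB2HSV).astype(int)
E
python3 - <<'E'
from meas import *
# cube window
h=hsv(A); f=A["frame"].astype(int)
m,c=comp(A,(f[:,:,1]>110)&(f[:,:,1]-f[:,:,0]>30),(274,213)); P=onplane(A,c,.05); print("cube win",rect(P), P.mean(0))
# tray
f=B["frame"].astype(int)
m,c=comp(B,(h:=hsv(B))[:,:,1]<60,(300,130)) ; 
print(cv2.contourArea(c), rect(onplane(B,c,.013)))
cv2.imwrite("pics/tm.png",m*255)
f=C["frame"].astype(int);h=hsv(C)
cr=lambda d,x,y,w:cv2.resize(d["frame"][y-w:y+w,x-w:x+w,::-1],(390,390),interpolation=cv2.INTER_NEAREST)
cv2.imwrite("pics/crops.png",np.vstack([np.hstack([cr(C,216,93,35),cr(C,343,76,35)]),np.hstack([cr(C,284,184,35),cr(A,274,210,35)])])[:,:][::1,::1][:780][:,:780])
im=cv2.imread("pics/crops.png"); cv2.imwrite("pics/crops.png",cv2.resize(im,(600,600)))
cv2.imwrite("pics/trayc.png",cv2.resize(B["frame"][15:230,180:395,::-1],(600,600)))
E
```

```text
cube win (array([ 0.44370847, -0.23872437]), (22.980133056640625, 22.965255737304688), 60.78885269165039) [ 0.44368502 -0.23872895  0.05      ]
34110.0 (array([ 0.56670703, -0.03981439]), (200.22714233398438, 198.55149841308594), 80.57941436767578)
```

View pics/crops.png

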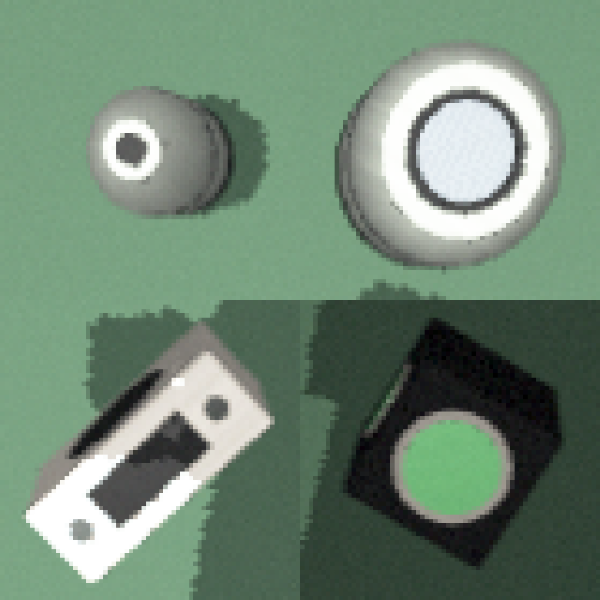

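View pics/trayc.png

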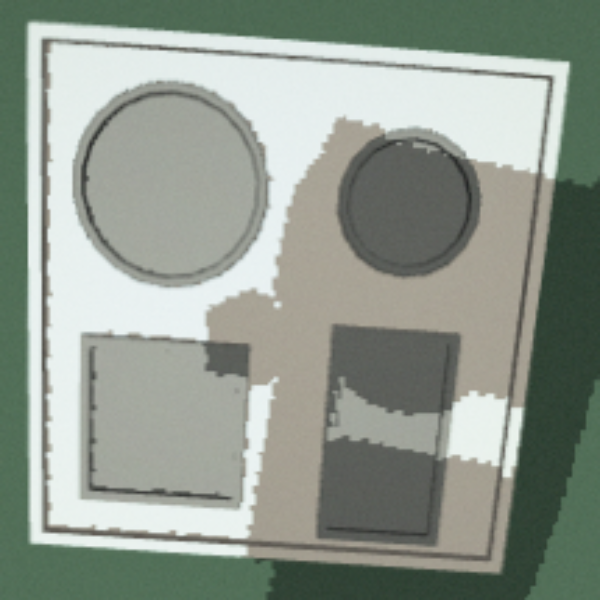

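View pics/tm.png

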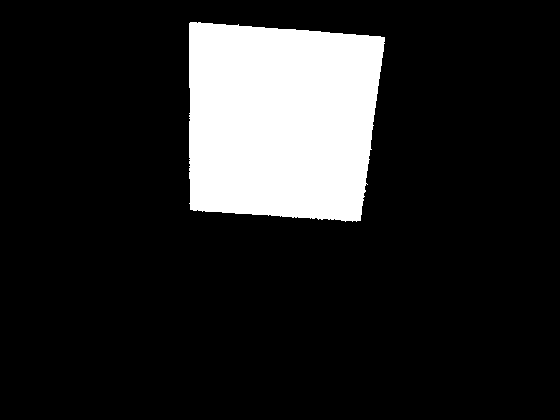

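```bash
cat > m2.py <<'E'
from meas import *
s=600/140
f=C["frame"].astype(int)
m,c=comp(C,f.min(2)>225,(209,90)); sl=onplane(C,c,.062); (ctr,r)=cv2.minEnclosingCircle((sl[:,:2]*1000).astype(np.float32)); print("slim nose",ctr,r)
slim=np.array(ctr)/1000
h=hsv(C); bl=(f[:,:,2]-f[:,:,0]>3)&(f.min(2)>190)
m,c=comp(C,bl,(347,76)); print("lens",rect(onplane(C,c,.052)))
m,c=comp(C,f.min(2)>238,(333,76)); wd=onplane(C,c,.052); (ctr,r)=cv2.minEnclosingCircle((wd[:,:2]*1000).astype(np.float32)); print("wide rim",ctr,r); wide=np.array(ctr)/1000
q=np.array([(25,215),(207,50),(275,120),(92,285)])/s+[249,149]
P=onplane(C,q,.05)[:,:2]; block=P.mean(0); e=(P[1]-P[0]+P[2]-P[3]); byaw=np.arctan2(e[1],e[0])
print("block",block,np.degrees(byaw),[np.linalg.norm(P[i]-P[i-1]) for i in range(4)])
q=np.array([(45,190),(178,267),(262,140)])/s+[239,175]
P=onplane(A,q,.05)[:,:2]; e1=P[1]-P[0]; e2=P[2]-P[1]; print("cube",np.degrees([np.arctan2(*e1[::-1]),np.arctan2(*e2[::-1])]),np.linalg.norm(e1),np.linalg.norm(e2),(P[0]+P[2])/2)
m,c=comp(A,(A["frame"].astype(int)[:,:,1]>110)&(A["frame"].astype(int)[:,:,1]-A["frame"].astype(int)[:,:,0]>30),(274,213)); cube=onplane(A,c,.05).mean(0)[:2]; print(cube)
cyaw=np.arctan2(e1[1],e1[0])
# tray wells: crop px scale
t=600/215
pts=dict(wide=(172,184),slim=(408,205),cube=((89+249+240+90)/4,(345+345+500+491)/4))
for k,p in pts.items(): print(k,"well px",onplane(B,[np.array(p)/t+[180,15]],.013 if 0 else .011)[0].round(4))
q=np.array([(332,325),(460,333),(438,544),(318,537)])/t+[180,15]; print("block well",onplane(B,q,.013).mean(0).round(4))
ty=np.radians(-9.42);u=np.array([np.cos(ty),np.sin(ty)]);v=np.array([-u[1],u[0]]);T=np.array([.5667,-.0398])
for n,a,b in (("slim",1,-1),("wide",1,1),("cube",-1,1),("block",-1,-1)): print(n,(T+.045*(a*u+b*v)).round(4))
E
python3 m2.py
```

```text
slim nose (480.3675537109375, 360.22100830078125) 6.035878658294678
lens (array([0.55636993, 0.26077161]), (20.29751968383789, 20.075809478759766), 4.381699562072754)
wide rim (556.1337280273438, 260.9582824707031) 17.836618423461914
block [0.43377839 0.25596984] -16.61481559646594 [np.float64(0.023746302485035113), np.float64(0.05871093045078496), np.float64(0.023137798518612168), np.float64(0.05970534562129894)]
cube [-151.09356657  -60.97847144] 0.0382002799001432 0.038743436562163544 [ 0.44341038 -0.23940649]
[ 0.44368502 -0.23872895]
wide well px [ 0.6191 -0.0025  0.011 ]
slim well px [ 0.6038 -0.0899  0.011 ]
cube well px [0.5308 0.0105 0.011 ]
block well [ 0.5162 -0.0763  0.013 ]
slim [ 0.6037 -0.0916]
wide [ 0.6185 -0.0028]
cube [0.5297 0.012 ]
block [ 0.5149 -0.0768]
```

```bash
cat > pp.py <<'E'
from look import *
UP=.15
def st(t=""):
    s=monitor.sense(); print(t,"t=%.2f"%s["clock"],"p",s["position"].round(4),"F",s["contact_force"].round(1),"gap %.3f"%s["finger_gap"]); return s
def pick(xy,yaw,z=.009,eff=60):
    yaw=np.radians(yaw); env.reach([*xy,UP],quat(yaw)); 
    g=env.movel([*xy,z],velocity=.12,guard=15); s=st(f"down guard={g}")
    if g: raise SystemExit("contact on descent")
    env.close_gripper(eff); st("closed")
    env.movel([*xy,UP],velocity=.15); env.hold(.1); st("lifted")
def place(xy,yaw,z=.009):
    yaw=np.radians(yaw); env.reach([*xy,UP],quat(yaw)); st("over")
    env.movel([*xy,z+.025],velocity=.15)
    g=env.movel([*xy,z+.0095],velocity=.03,guard=12); st(f"set guard={g}")
    if g and monitor.sense()["position"][2]>z+.0095+.004: raise SystemExit("early contact")
    env.release(); env.hold(.1); st("released")
    env.movel([*xy,UP],velocity=.15); st("up")
def snap(n,cam="scene"):
    d=eyes.grab_frame(cam); cv2.imwrite(f"pics/{n}.png",d["frame"][:,:,::-1]); pickle.dump(d,open(n+".pkl","wb"))
E
python3 - <<'E'
from pp import *
pick((.4804,.3602),35.6)
snap("s1w","wrist"); snap("s1s","scene")
E
```

```text
down guard=False t=7.21 p [0.4808 0.3604 0.0098] F [-1.  -0.3  1.3] gap 1.004
closed t=7.78 p [0.4806 0.3603 0.0094] F [-0.2 -0.4  3.7] gap 0.308
lifted t=8.97 p [0.48  0.36  0.149] F [-0.  -0.2 -1.6] gap 0.309
```

```bash
python3 -c "
import cv2,numpy as np
a=cv2.imread('pics/s1w.png')[:,80:480];b=cv2.imread('pics/s1s.png')[:,160:560];cv2.imwrite('pics/s1.png',np.hstack([a,b]))"
```

```text
(no output)
```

View pics/s1.png

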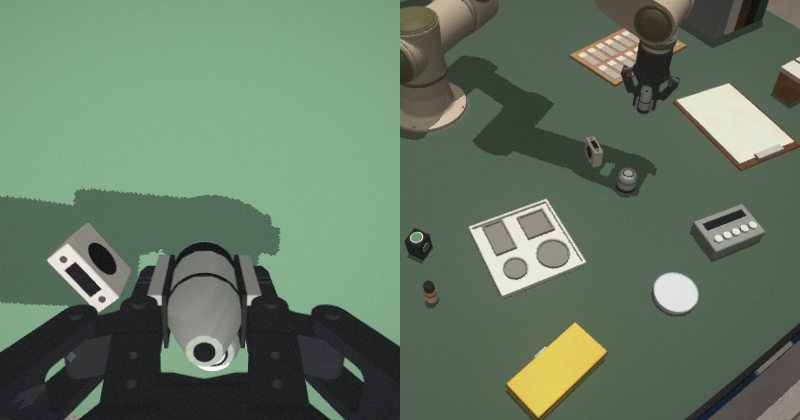

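The slim objective is held upright between the pads: barrel at about (205,290) in the left half, and hanging at (645,100) in the right half. Now I'll place it.

```bash
python3 - <<'E'
from pp import *
place((.604,-.091),35.6)
y=np.radians(-54.4)
snap("p1w","wrist"); snap("p1s")
E
python3 -c "
import cv2,numpy as np
a=cv2.imread('pics/p1w.png')[:,80:480];b=cv2.imread('pics/p1s.png')[:,160:560];cv2.imwrite('pics/p1.png',np.hstack([a,b]))"
```

```text
over t=10.78 p [ 0.6041 -0.0899  0.15  ] F [-0.8  0.4 -1.7] gap 0.307
set guard=False t=12.38 p [ 0.604  -0.091   0.0185] F [-0.6  0.1 -0.3] gap 0.311
released t=13.08 p [ 0.604  -0.091   0.0185] F [-0.4 -0.1  0.1] gap 0.998
up t=14.11 p [ 0.6036 -0.0909  0.149 ] F [-0.5  0.3 -0.5] gap 0.997
```

View pics/p1.png

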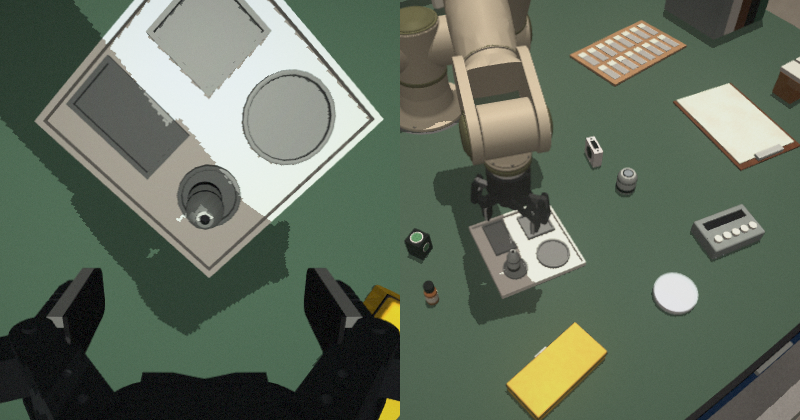

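The slim objective stands upright in the small round well, at (205,200) on the left and (515,262) on the right. The wide objective is next.

```bash
python3 - <<'E'
from pp import *
pick((.5562,.2609),-54.4)
place((.619,-.0026),-54.4)
snap("p2w","wrist"); snap("p2s")
E
python3 -c "
import cv2,numpy as np
a=cv2.imread('pics/p2w.png')[:,80:480];b=cv2.imread('pics/p2s.png')[:,160:560];cv2.imwrite('pics/p2.png',np.hstack([a,b]))"
```

```text
down guard=False t=17.40 p [0.5567 0.261  0.0098] F [0.4 0.7 1. ] gap 1.003
closed t=17.85 p [0.5566 0.261  0.0097] F [-0.5 -0.2  6.7] gap 0.548
lifted t=19.04 p [0.5558 0.2608 0.1489] F [ 1.  -0.3 -1.4] gap 0.544
over t=20.09 p [ 0.6189 -0.0013  0.15  ] F [-1.1  0.1 -2.5] gap 0.545
set guard=False t=21.68 p [ 0.6191 -0.0026  0.0185] F [ 0.3 -0.1 -1.4] gap 0.548
released t=22.26 p [ 0.619  -0.0026  0.0185] F [-0.2 -0.6  0.2] gap 0.999
up t=23.28 p [ 0.6185 -0.0025  0.149 ] F [-1.3  0.  -0.4] gap 1.005
```

View pics/p2.png

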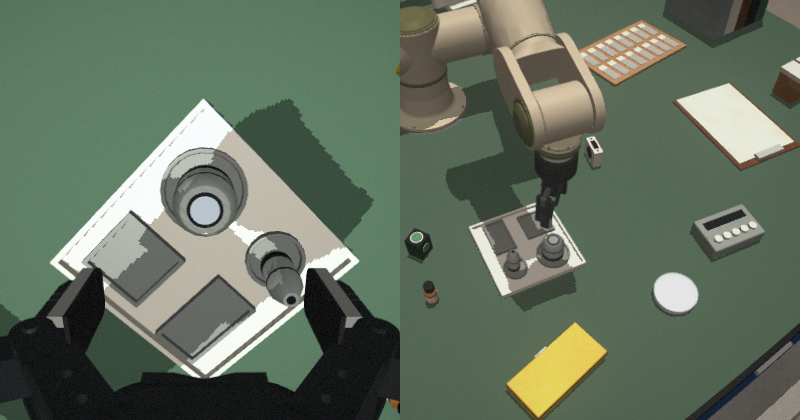

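The wide objective is upright in the large round well, at (205,200) on the left and (552,246) on the right. Next comes the cube.

```bash
python3 - <<'E'
from pp import *
pick((.4437,-.2389),-61)
place((.530,.0115),-99.4)
snap("p3w","wrist"); snap("p3s")
E
python3 -c "
import cv2,numpy as np
a=cv2.imread('pics/p3w.png')[:,80:480];b=cv2.imread('pics/p3s.png')[:,160:560];cv2.imwrite('pics/p3.png',np.hstack([a,b]))"
```

```text
down guard=False t=25.84 p [ 0.444  -0.2391  0.0096] F [0.4 1.  0.1] gap 1.000
closed t=26.33 p [ 0.4439 -0.2391  0.0094] F [-0.9  0.1  4.7] gap 0.458
lifted t=27.52 p [ 0.4434 -0.2387  0.1491] F [-0.2  0.6 -1.3] gap 0.464
over t=28.62 p [0.5299 0.0109 0.1498] F [-0.   0.5 -1. ] gap 0.461
set guard=False t=30.22 p [0.5301 0.0115 0.0185] F [ 0.8 -0.2 -1. ] gap 0.463
released t=30.83 p [0.53   0.0115 0.0185] F [ 0.6 -0.4 -0.2] gap 0.995
up t=31.86 p [0.5295 0.0116 0.1491] F [-0.7 -0.5  0.4] gap 0.999
```

View pics/p3.png

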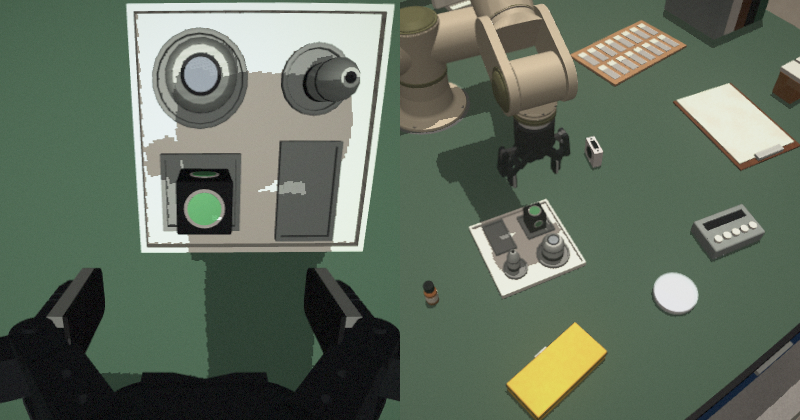

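The cube is square in the square well at (205,200). The block is last.

```bash
python3 - <<'E'
from pp import *
pick((.4338,.2559),-106.6)
snap("b4w","wrist")
place((.5155,-.0766),-99.4)
E
python3 - <<'E'
from look import *
go(.5675,-.0395,np.radians(-95),name="fin")
d=eyes.grab_frame("scene"); cv2.imwrite("pics/fins.png",d["frame"][:,:,::-1])
a=cv2.imread('pics/fin.png')[:,80:480];b=cv2.imread('pics/fins.png')[:,100:500];cv2.imwrite('pics/fin2.png',np.hstack([a,b]))
E
```

```text
down guard=False t=34.31 p [0.4342 0.256  0.0096] F [0.1 0.1 0.1] gap 0.999
closed t=34.90 p [0.434  0.256  0.0093] F [-0.  -0.7  3.7] gap 0.271
lifted t=36.09 p [0.4334 0.2557 0.1491] F [-0.7 -0.1 -2.2] gap 0.276
over t=37.43 p [ 0.5155 -0.0757  0.15  ] F [-1.   0.  -1.7] gap 0.272
set guard=False t=39.02 p [ 0.5155 -0.0766  0.0185] F [ 0.5 -0.6 -2.2] gap 0.274
released t=39.75 p [ 0.5155 -0.0766  0.0185] F [-0.2 -1.2  0.3] gap 0.994
up t=40.77 p [ 0.5151 -0.0765  0.1491] F [-0.2  0.8  0.5] gap 1.000
fin 41.4833 [ 0.51232627 -0.03498299  0.2485378 ] [-0.3   0.28  1.5  -0.    1.37  1.36] [ 0.1 -0.  -0.3]
```

View pics/fin2.png

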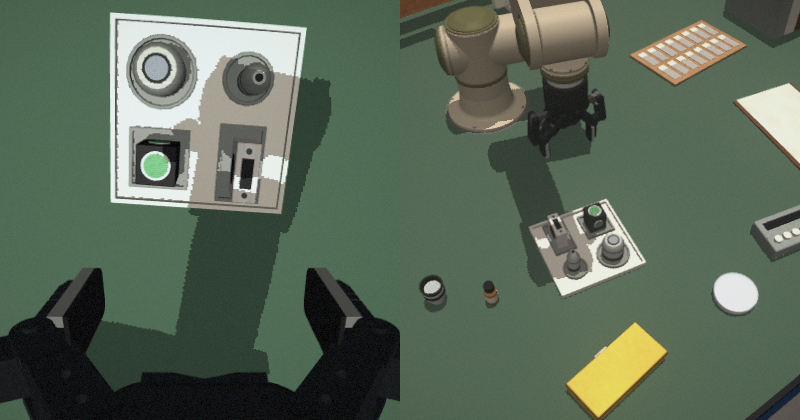

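All four parts stand in their wells, and the eyepiece and bottle haven't moved. I'll zoom in to check that each part is seated on its well floor.

Run:
```python
import pickle
from h import *
d=pickle.load(open("fin.pkl","rb"))
ty=np.radians(-9.42);u=np.array([np.cos(ty),np.sin(ty)]);v=np.array([-u[1],u[0]])
im=d["frame"][:,:,::-1].copy()
im=cv2.resize(im[110:215,190:380],(760,420),interpolation=cv2.INTER_CUBIC)
def draw(c,a,b,z,col):
    P=[[*(np.array(c)+sa*a*u+sb*b*v),z] for sa,sb in((1,1),(1,-1),(-1,-1),(-1,1))]
    q=((proj(d,P)-[190,110]+.5)*4).astype(int); cv2.polylines(im,[q.reshape(-1,1,2)],True,col,1)
draw((.5155,-.0766),.03,.012,.058,(0,0,255)); draw((.5155,-.0766),.03,.012,.008,(255,0,0)); draw((.5155,-.0766),.039,.021,.013,(0,255,255))
draw((.530,.0115),.02,.02,.058,(0,0,255)); draw((.530,.0115),.029,.029,.013,(0,255,255))
cv2.imwrite("pics/finz.png",im)
```

```text
(no output)
```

View pics/finz.png

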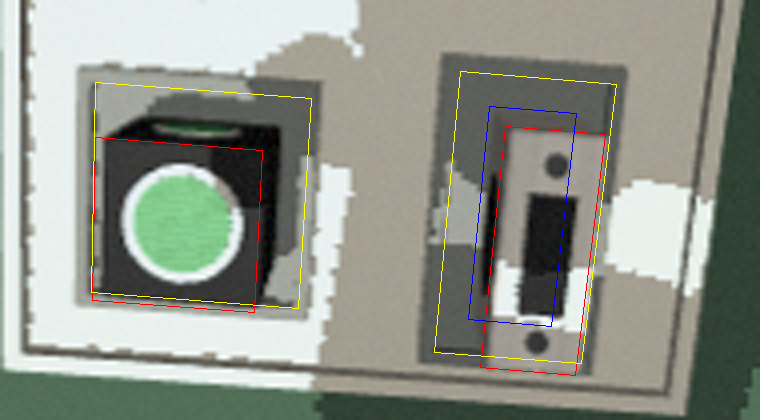

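The cube and block tops match the outlines drawn for parts resting on the well floor to within about 2 mm. Both stand clear of their well rims. The gripper is open and touching nothing, so I'm handing in.

Run:
```python
from bench import env, monitor, job
env.hold(.3); s=monitor.sense(); print(s["clock"],s["contact_force"].round(1)); print(job.hand_in())
```

```text
41.8333 [ 0.3 -0.5 -0.8]
the job is handed in; nothing more can be done
None
```

The slim objective, wide objective, filter cube and polariser block are all standing upright in their own wells. I placed them in the order you named and handed the job in at 41.8 s of the 112 s limit.

- **Placing:** no contact guard tripped, and each gripper reading was consistent with holding the right part.
- **Final pictures:** all four parts are upright in the correct wells. The eyepiece and oil bottle are still standing where they started, and the open gripper was clear of everything.
- **Seating:** I drew outlines only for the cube and block. Their tops match a part resting on the well floor to within about 2 mm, which is the calibration error. The block looks turned by 1–2° in its well but is clear of the rim. I checked the two objectives by eye only.
- **Disagreements:** for the well centres, the tray outline and direct well measurements differed by up to 2 mm, so I used values between the two. Rough hand-picked scene-camera positions were up to about 1 cm off the wrist-camera ones; I used the wrist camera.

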